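# Refit the grain mill's upper burr and cover

### The arm

A 6-joint arm with a two-finger parallel gripper is mounted at the origin on the work surface. World frame = base frame: x ahead of the robot, y to its left, z up, the work surface at z = 0. Lengths are in m, angles in rad, forces in N, time in s.
With the tool pointing down it reaches from about 0.3 to 0.875 m from the base axis. Payload 6.4 kg.
Tool frame: the origin (TCP) lies between the finger pads; the fingertips stand tip_extent ahead of it and the grasp point (between the pads) lies 5 mm behind it (tip_extent is the distance from the TCP to the fingertips, in m); z points along the fingers, y is the direction in which the jaws open and shut (so a half turn about z gives the same grasp; the last joint's range is limited). The gripper opens to 85 mm and grips with 20 to 120 N. Pads are 22 mm wide; open, the fingers measure 114 mm over their backs; the gripper's body (76 mm by 85 mm) begins 54 mm behind the grasp point. The pads swing forward as they close: fully open they stand 13 mm farther back than shut.
Start: joints at [1.014, 0.181, 1.607, -0, 1.354, -0.206], TCP at [0.198, 0.54, 0.245] pointing down, gripper open.
Joint ranges: [-2.99, 2.99], [-0.89, 2.07], [0.3, 2.58], [-1.14, 4.28], [0, 2.63], [-3.12, 3.12]. Speed limits (rad/s): [2.57, 2.57, 3.01, 3.14, 3.14, 3.14].

### API

Orientations are given as a unit quaternion [w, x, y, z].
In Python, from bench import * gives the robot as it stands.
- The arm moves only by the shell command python3 -m jog 'ROWS'. ROWS is JSON, a list of rows, each a list of 3 entries, a list of its own where there are three numbers: the shift along the tool's x, y, z in mm, then the turn, a rotation vector about the tool's x, y, z in rad, then the opening, from 0 (shut) to 1 (fully open). A call has 1 to 20 rows; each row is the pose to reach, as a shift and turn from the pose measured when the call began, along the tool's axes at that moment; what a row does not reach only later rows make up. A row lasts 1/12 s, in which the tool goes at most 41.7 mm and 7.16 degrees, less where a joint would pass 70% of its speed; a pose out of reach is approached as far as the arm can. A call with a gripper value outside its range is refused whole. The fingers move at their own pace and stop on an object; the grip force is fixed at half the most. Time passes only in rows, so rows that repeat a pose let the fingers close. It gives the time, the measured TCP pose, the force and the opening at its end, in the units of the state.
- get_obs(): the state, without advancing time (a new reading comes with each control period).
- camera(name): name is "side" or "top"; returns (picture, depth): 480x640x3 uint8, red, green, blue; 480x640 float32, m along the optical axis (not along the pixel's ray), 0 where there is no reading.
- get_calibration(name): a dict with "fx", "fy", "cx", "cy" (pixels), "world_from_camera" (4x4, takes a point from camera to world coordinates). Camera axes: x right, y down, z forward; pixel columns grow to the right and rows downward; lengths in m; the calibration is good to about 2 mm. A picture is of the moment at which its call begins. get_calibration takes no time and is no camera call.
- hand_in(): hands the job in, once; it reports no verdict.
The state is a dict: "time_s": time; "q": joint angles; "dq": joint speeds; "joint_efforts": joint torques, N m; "eef_pos": TCP position; "eef_rot": TCP orientation; "wrist_force": force on the tool from outside, world axes, zero at the start; "torque": the same for the moment, N m; "opening": opening from 0.0 (shut) to 1.0 (fully open).
Only numpy, scipy, OpenCV 4.12 (cv2) and the standard library are available. Lean on these libraries where they do the work, as an engineer would, in place of code of your own. Each camera call takes 0.05 s, during which the arm holds its last target.

### The job

Put the washed grain mill back together: set the upper burr in the collar on top of the mill and, without forcing it, work it gently round there until its three lugs drop into the slots and it sits fully home. Then set the steel cover gently over it, down flat on the mill's deck, and leave the other kitchen things where they are.

Things in the scene. Friction and masses are not known exactly. Their poses are not given: they have to be found in the camera images.
- mill: compact electric grain mill, white housing 160 mm (x) by 150 mm (y), fixed to the counter; origin: centre of its underside, z up, flour drawer on its -x face. Flat top deck 145 mm up. On the deck, on the housing's axis, stands a metal adjusting collar 84 mm across, 24 mm high, open on top: the burr's pocket
- mouth (a point): on the mill's axis at the collar's top, 169 mm up; axes as the mill's. Bore 55 mm across; three slots 14 mm wide run out from it to 36 mm from the axis, 120 degrees apart, closed outside, floors 9 mm below the top. The collar (stiff, 0.8 N m to turn) was left at an unmeasured setting: one slot points 0.2 to 1.25 rad anticlockwise from above of this x axis
- deck (a point): on the mill's axis at deck level, 145 mm up. Home heights above the mill's underside: burr handle centre 205 mm while the lugs lie on the collar's top, 196 mm once they have dropped in the slots (it falls by its own weight when held loosely); cover knob centre 231 mm with its rim on the deck, 4 mm more if the burr below is not home
- burr_grip (a point): centre of the handle bar of the upper burr: a loose grey and steel ring 52 mm across, 26 mm high, 100 to 170 g, with three lugs and a bridge handle, standing upright on the counter. The bar is 47 mm long (x axis of this point), 10 mm thick (y), 12 mm high, its centre 50 mm above the ring's underside, 18 mm free below it. z up
- burr_foot (a point): centre of the upper burr's underside, axes as the handle's. Three lugs, 10 mm wide, half-round below, reach 33 mm from the axis at 0, 120 and 240 degrees from the x axis, undersides 14 mm above this point. Loose fit: 2 mm each side of a lug, 1.5 mm round the ring, so it drops in only within about 0.1 rad of the right angle; a lug may catch and leave it askew
- cover_knob (a point): centre of the black knob of the mill's cover: a loose spun steel cap, open below, standing open side down, 102 mm across, 65 mm high, 3 mm wall, 160 to 260 g; knob 21 mm across, from 75 to 97 mm above the rim, this point at 86 mm. In place it goes over collar and burr with 5 mm play all round
- shaker: stainless flour shaker with perforated twist lid, 73 mm across, 103 mm tall; not part of the job; origin: underside
- spoon: cherry wood spoon lying flat, 230 mm long; not part of the job; origin: underside
- crock: sage ceramic crock, 116 mm across, 150 mm tall, with utensils standing in it up to 250 mm; not part of the job; origin: underside
- scraper: bright orange plastic dough scraper lying flat, 115 mm by 90 mm, 16 mm high at its grip; not part of the job; origin: underside
- grain_jar: glass jar of grain with a cork lid, 88 mm across, 124 mm tall; not part of the job; origin: underside
- ramekin: white ceramic ramekin, 90 mm across, 45 mm tall; not part of the job; origin: underside
There are look-alikes about, which are no part of the job. Leave any turquoise look-alike of the part that bears cover_knob alone. Of the things shaped like the part that bears burr_grip, the grey one is meant.

How it is judged:
By the outcome, as a careful person would: the job done as asked, in the order asked, and still so for the second after the job is handed in, with the robot touching nothing.
It also fails if it takes over 61 s, if anything falls off the work surface, if the arm or the gripper's body presses on something with over 40 N, if the wrist force passes 120 N, or if a joint passes its speed limit or range.

## Working session

There is one attempt and no reset: what is moved stays moved. The work goes in short steps, Python scripts to look and compute and a shell command to move; the robot and the scene stay as the last step left them, time stands still between calls to the robot, and variables do not carry over. Pictures are saved under pics/ and viewed, and the job is handed in when it is done.

```bash
ls; mkdir -p pics
cat > h.py <<'E'
from bench import *
import numpy as np, cv2
def snap(name,tag):
    p,d=camera(name); np.savez('pics/%s.npz'%tag,p=p,d=d); cv2.imwrite('pics/%s.png'%tag,p[:,:,::-1]); return p,d
def load(tag):
    z=np.load('pics/%s.npz'%tag); return z['p'],z['d']
def w(name,d,u,v,z=None):
    c=get_calibration(name);T=np.array(c['world_from_camera'])
    r=np.array([(u-c['cx'])/c['fx'],(v-c['cy'])/c['fy'],1.])
    if z is None: dd=d[int(v),int(u)]
    else: dd=(z-T[2,3])/(T[:3,:3]@r)[2]
    return T[:3,:3]@(r*dd)+T[:3,3]
def crop(p,x0,y0,x1,y1,s,tag):
    cv2.imwrite('pics/%s.png'%tag,cv2.resize(p[y0:y1,x0:x1,::-1],None,fx=s,fy=s,interpolation=cv2.INTER_CUBIC))
def cloud(name,d):
    c=get_calibration(name);T=np.array(c['world_from_camera'])
    v,u=np.mgrid[0:480,0:640]
    P=np.stack([(u-c['cx'])/c['fx']*d,(v-c['cy'])/c['fy']*d,d],-1)
    return P@T[:3,:3].T+T[:3,3]
E
python3 - <<'E'
from h import *
o=get_obs();print(o)
for n in('top','side'):
    snap(n,n+'0');c=get_calibration(n);print(n,c)
E
```

```text
pics
{'time_s': 0.0, 'q': array([ 1.01373585e+00,  1.81577960e-01,  1.60802914e+00, -1.36395549e-05,
        1.35380802e+00, -2.06276622e-01]), 'dq': array([-1.63175180e-03,  7.03255194e-04, -7.41804497e-05, -1.69413284e-03,
        1.26835522e-03, -7.71728227e-05]), 'joint_efforts': array([-5.75592985e-04, -4.44891894e+01, -3.51321995e+01, -4.01569587e-04,
        9.68197652e-03,  7.96888060e-06]), 'eef_pos': array([0.19727024, 0.53952153, 0.24435317]), 'eef_rot': array([-3.33227371e-04,  1.74492542e-01,  9.84658074e-01, -8.48145543e-04]), 'wrist_force': array([-0.05426347,  0.73782409, -0.03075113]), 'torque': array([0.03268421, 0.01643645, 0.03031072]), 'opening': 1.0004591855986111}
top {'fx': 434.9115342256414, 'fy': 434.9115342256414, 'cx': 317.1648629624593, 'cy': 239.27861047296236, 'world_from_camera': array([[ 0.03316862, -0.97498436,  0.21978476,  0.41417475],
       [-0.99944403, -0.03310176,  0.00398794, -0.10701266],
       [ 0.00338709, -0.21979484, -0.97554024,  0.88381319],
       [ 0.        ,  0.        ,  0.        ,  1.        ]])}
side {'fx': 445.8370257108846, 'fy': 445.8370257108846, 'cx': 319.02210023586514, 'cy': 239.91744866683234, 'world_from_camera': array([[ 0.81932543, -0.29633797,  0.49080511,  0.13778045],
       [-0.57284522, -0.38797896,  0.7220254 , -0.70847148],
       [-0.02354149, -0.87272913, -0.48763682,  0.5334835 ],
       [ 0.        ,  0.        ,  0.        ,  1.        ]])}
```

View pics/top0.png

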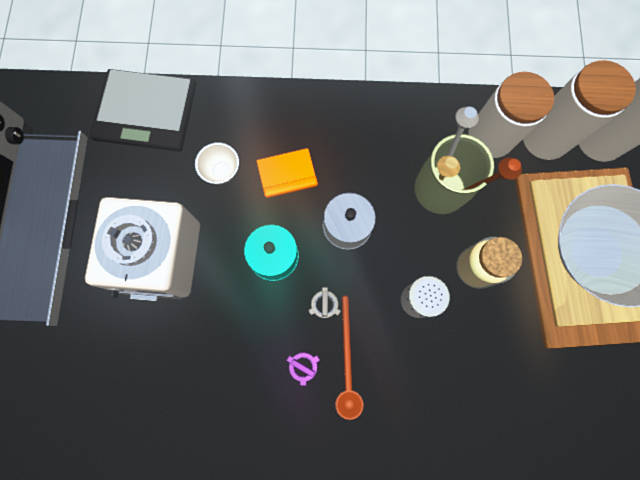

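View pics/side0.png

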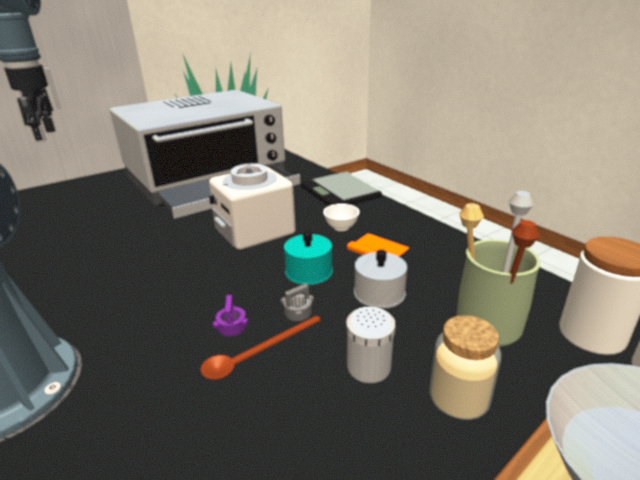

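The grey burr is at top px (324,303), and the purple look-alike is at (303,368). The steel cover is at (349,221), and the turquoise look-alike is at (271,252). The mill is at (135,245). I'll confirm in crops.

Run:
```python
from h import *
p,d=load('top0')
a=cv2.resize(p[270:340,280:380],None,fx=7,fy=7,interpolation=cv2.INTER_CUBIC)
cv2.imwrite('pics/c1.png',a[:,:,::-1])
crop(p,85,190,205,305,5,'c2'); crop(p,310,180,390,260,6,'c3')
s,_=load('side0'); crop(s,200,150,420,340,3.5,'c4')
```

```text
(no output)
```

View pics/c1.png

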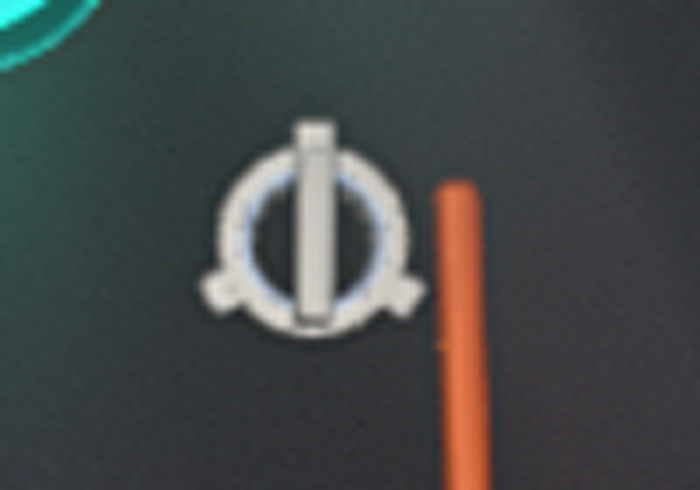

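View pics/c2.png

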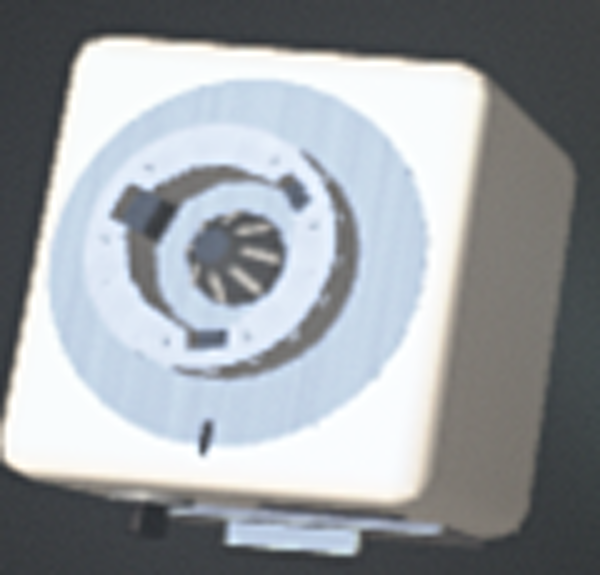

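View pics/c3.png

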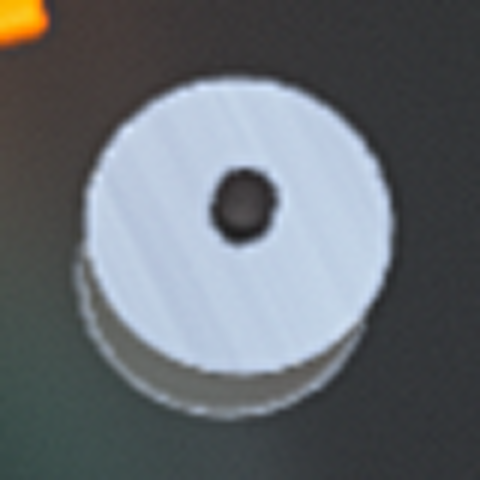

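View pics/c4.png

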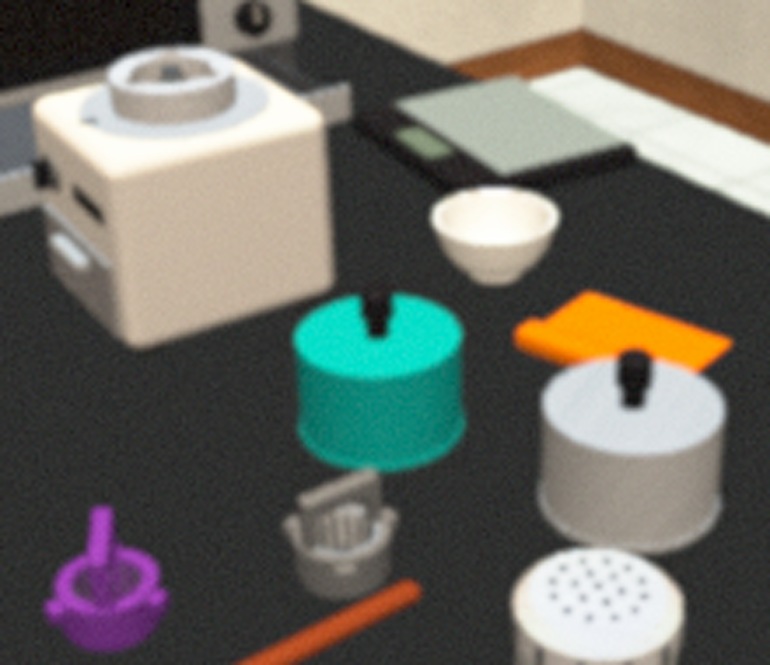

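```bash
cat >> h.py <<'E'
def ortho(name,p,cx,cy,z,half,res,tag):
    # image: up=+x world, left=+y ; res px per m
    c=get_calibration(name);T=np.linalg.inv(np.array(c['world_from_camera']))
    n=int(2*half*res); i=np.arange(n)
    X=cx+half-(i[:,None]+.5)/res+0*i[None]; Y=cy+half-(i[None]+.5)/res+0*i[:,None]
    Q=np.stack([X,Y,0*X+z],-1)@T[:3,:3].T+T[:3,3]
    U=(c['fx']*Q[...,0]/Q[...,2]+c['cx']).astype(np.float32);V=(c['fy']*Q[...,1]/Q[...,2]+c['cy']).astype(np.float32)
    a=cv2.remap(p,U,V,cv2.INTER_CUBIC); cv2.imwrite('pics/%s.png'%tag,a[:,:,::-1]); return a
E
python3 - <<'E'
from h import *
from scipy.optimize import least_squares
p,d=load('top0'); C=cloud('top',d)
s,ds=load('side0'); CS=cloud('side',ds)
print('mill c',w('top',d,126.8,239.8,.169))
def sel(C,cx,cy,r,z0,z1):
    m=(np.hypot(C[...,0]-cx,C[...,1]-cy)<r)&(C[...,2]>z0)&(C[...,2]<z1); return C[m]
mc=w('top',d,126.8,239.8,.169)
for n,K in(('top',C),('side',CS)):
    for z0,z1 in((.135,.153),(.16,.18)):
        q=sel(K,mc[0],mc[1],.11,z0,z1); print(n,len(q),q.mean(0).round(4),q.min(0).round(4),q.max(0).round(4)) if len(q) else 0
b=w('top',d,325,303,.056);print('burr',b)
for n,K in(('top',C),('side',CS)):
    q=sel(K,b[0],b[1],.04,.045,.07);print(n,len(q),q.mean(0).round(4),q.min(0).round(4),q.max(0).round(4))
    if len(q):
        e=np.cov(q[:,:2].T);l,v=np.linalg.eigh(e);print('axis',np.arctan2(v[1,1],v[0,1]),np.sqrt(l))
k=w('top',d,350,214,.086);print('knob',k)
for n,K in(('top',C),('side',CS)):
    q=sel(K,k[0],k[1],.03,.075,.11);print(n,len(q),q.mean(0).round(4),q.min(0).round(4),q.max(0).round(4))
    q=sel(K,k[0],k[1],.07,.055,.07);print(n,'lid',len(q),q.mean(0).round(4),q.min(0).round(4),q.max(0).round(4))
ortho('top',p,mc[0],mc[1],.169,.06,5000,'o1'); ortho('top',p,b[0],b[1],.056,.05,6000,'o2')
E
```

```text
mill c [0.56345723 0.21584949 0.169     ]
top 5784 [0.5598 0.2091 0.1451] [0.4827 0.1384 0.1351] [0.6463 0.2903 0.153 ]
top 1380 [0.5644 0.2149 0.1681] [0.5226 0.1725 0.16  ] [0.6067 0.2582 0.1733]
side 1276 [0.5512 0.1805 0.144 ] [0.486  0.1328 0.135 ] [0.6456 0.2883 0.153 ]
side 431 [0.5661 0.2065 0.1666] [0.5256 0.1673 0.1601] [0.6101 0.2545 0.1714]
burr [ 0.47786723 -0.12251231  0.056     ]
top 125 [ 0.4779 -0.1225  0.056 ] [ 0.4553 -0.127   0.0507] [ 0.5009 -0.1181  0.0599]
axis -3.112555515711031 [0.00268081 0.01357997]
side 182 [ 0.4797 -0.129   0.0532] [ 0.4573 -0.1327  0.0452] [ 0.5038 -0.1192  0.0586]
axis -3.140441128238321 [0.00281689 0.01405377]
knob [ 0.64540035 -0.16465734  0.086     ]
top 116 [ 0.6431 -0.165   0.0941] [ 0.6346 -0.1754  0.0763] [ 0.6546 -0.1554  0.0996]
top lid 1893 [ 0.6431 -0.1651  0.065 ] [ 0.595  -0.2154  0.0553] [ 0.695  -0.1156  0.0698]
side 134 [ 0.644  -0.1735  0.0901] [ 0.6369 -0.1801  0.0751] [ 0.6583 -0.159   0.0992]
side lid 1207 [ 0.6401 -0.1785  0.0647] [ 0.5966 -0.2203  0.0551] [ 0.6977 -0.1193  0.0694]
```

View pics/o1.png

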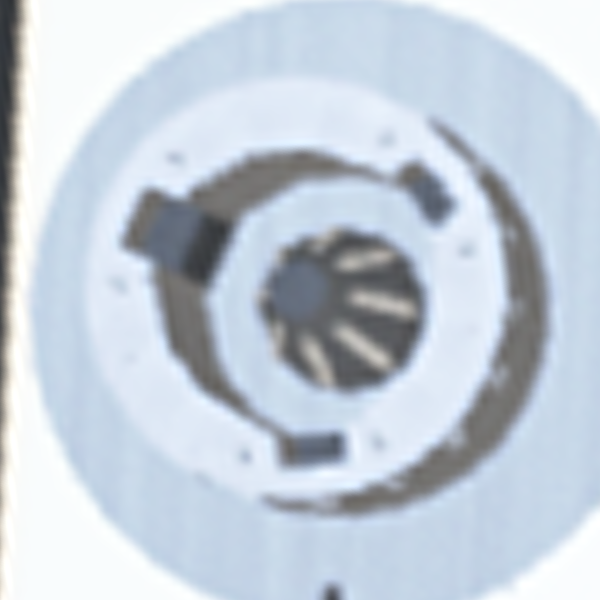

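View pics/o2.png

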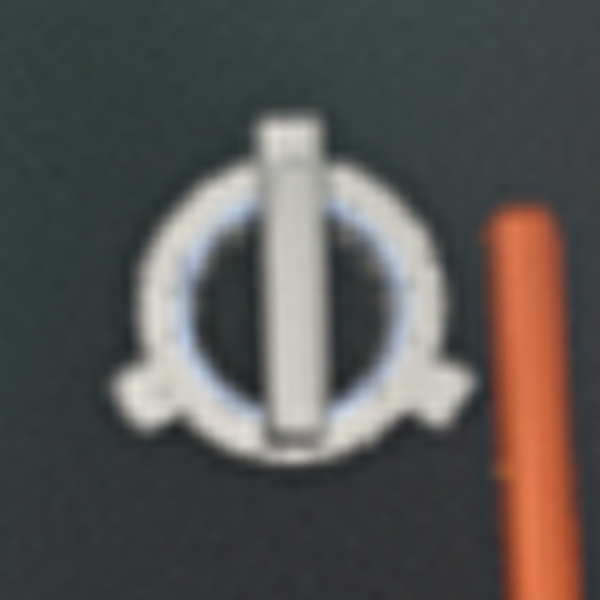

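The grey burr has a bar along +x (o2: (292,165) to (297,440)), with a visible lug under the far end. The collar slots show at o1 (137,217), (443,188) and (313,463), so the slot angle is about 1.14 rad in world axes. Next I'll refine the centres.

Run:
```python
from h import *
import bench
print([n for n in dir(bench) if not n.startswith('_')]); print(getattr(bench,'tip_extent',None))
from scipy.optimize import least_squares
def circ(name,p,cx,cy,z,r0,dr,sig=1.5):
    a=ortho(name,p,cx,cy,z,.07,4000,'tmp').astype(float).sum(2); a=cv2.GaussianBlur(a,(0,0),3)
    pts=[]
    for t in np.arange(0,2*np.pi,.05):
        r=np.arange(r0-dr,r0+dr,.00025); X=280-r*4000*np.cos(t); Y=280-r*4000*np.sin(t)
        g=np.abs(np.gradient(cv2.remap(a.astype(np.float32),Y.astype(np.float32)[None],X.astype(np.float32)[None],1)[0]))
        k=g[2:-2].argmax()+2
        if 3<k<len(r)-4: pts.append((r[k]*np.cos(t),r[k]*np.sin(t)))
    P=np.array(pts)
    f=least_squares(lambda q:np.hypot(P[:,0]-q[0],P[:,1]-q[1])-q[2],[0,0,r0],loss='soft_l1',f_scale=.0005)
    return (cx+f.x[0]).round(4),(cy+f.x[1]).round(4),f.x[2].round(4),np.median(abs(f.fun)).round(5),len(P)
for n in('top','side'):
    p,d=load(n+'0')
    for it in((.565,.216),):
        x,y=it
        for k in range(3): r=circ(n,p,x,y,.169,.042,.005); x,y=r[:2]
        print(n,'collar',r)
        x,y=it
        for k in range(2): r=circ(n,p,x,y,.145,.051+.0,.012)
        print('  deckdisc',r)
    x,y=.477,-.1225
    for k in range(3): r=circ(n,p,x,y,.026,.026,.005); x,y=r[:2]
    print(n,'burr ring',r)
    x,y=.644,-.165
    for k in range(3): r=circ(n,p,x,y,.065,.050,.006); x,y=r[:2]
    print(n,'cover',r)
p,d=load('top0')
a=ortho('top',p,.5647,.216,.169,.05,6000,'o3')
print('turq',w('top',d,271,247,.086))
print('purple',w('top',d,303,368,.05),'spoon',w('top',d,346,298,.01))
```

```text
['MotionError', 'camera', 'get_calibration', 'get_obs', 'hand_in', 'tip_extent']
0.014
top collar (np.float64(0.566), np.float64(0.2169), np.float64(0.0421), np.float64(0.00013), 114)
  deckdisc (np.float64(0.5674), np.float64(0.2197), np.float64(0.0441), np.float64(0.00062), 111)
top burr ring (np.float64(0.4786), np.float64(-0.1216), np.float64(0.0263), np.float64(0.00013), 114)
top cover (np.float64(0.6456), np.float64(-0.1648), np.float64(0.0499), np.float64(0.00013), 126)
side collar (np.float64(0.5688), np.float64(0.2125), np.float64(0.0441), np.float64(0.00071), 96)
  deckdisc (np.float64(0.5699), np.float64(0.2195), np.float64(0.0465), np.float64(0.00197), 89)
side burr ring (np.float64(0.48), np.float64(-0.1236), np.float64(0.0271), np.float64(0.00131), 110)
side cover (np.float64(0.6481), np.float64(-0.1682), np.float64(0.0509), np.float64(0.00051), 119)
turq [ 0.57617511 -0.01786024  0.086     ]
purple [ 0.35820038 -0.08558679  0.05      ] spoon [ 0.49272492 -0.16504624  0.01      ]
```

```bash
cat >> h.py <<'E'
from scipy.spatial.transform import Rotation as R
def st():
    o=get_obs();q=o['eef_rot'];r=R.from_quat([q[1],q[2],q[3],q[0]]);x=r.as_matrix()[:,0]
    print('t',round(o['time_s'],2),'p',(o['eef_pos']*1000).round(1),'yaw',np.arctan2(x[1],x[0]).round(4),'z',r.as_matrix()[:,2].round(4),'F',o['wrist_force'].round(1),'M',o['torque'].round(2),'op',round(o['opening'],3),'q',o['q'].round(2))
    return o,r
def go(x,y,z,yaw=None):
    """m; world target -> shift mm in tool axes, turn rotvec (tool vertical)"""
    o,r=st(); s=r.inv().apply(np.array([x,y,z])-o['eef_pos'])*1000
    if yaw is None:
        a=r.as_matrix()[:,0]; yaw=np.arctan2(a[1],a[0])
    c,n=np.cos(yaw),np.sin(yaw); G=R.from_matrix(np.array([[c,n,0],[n,-c,0],[0,0,-1]]))
    print('shift',s.round(1),'turn',(r.inv()*G).as_rotvec().round(4))
E
python3 - <<'E'
from h import *
go(.4786,-.1216,.15,3.167)
E
```

```text
t 0.1 p [197.3 539.6 244.5] yaw 2.7908 z [-8.0e-04 -1.3e-03 -1.0e+00] F [-0.1 -0.8  0. ] M [-0.04 -0.02  0.01] op 0.999 q [ 1.01  0.18  1.61 -0.    1.35 -0.21]
shift [-491.4 -524.1   95.1] turn [-0.0014 -0.0006 -0.3762]
```

```bash
python3 -m jog '[[[-491.4,-524.1,20],[0,0,-0.376],0.45],[[-491.4,-524.1,20],[0,0,-0.376],0.45],[[-491.4,-524.1,20],[0,0,-0.376],0.45],[[-491.4,-524.1,20],[0,0,-0.376],0.45],[[-491.4,-524.1,20],[0,0,-0.376],0.45],[[-491.4,-524.1,20],[0,0,-0.376],0.45],[[-491.4,-524.1,20],[0,0,-0.376],0.45],[[-491.4,-524.1,20],[0,0,-0.376],0.45],[[-491.4,-524.1,20],[0,0,-0.376],0.45],[[-491.4,-524.1,20],[0,0,-0.376],0.45],[[-491.4,-524.1,20],[0,0,-0.376],0.45],[[-491.4,-524.1,20],[0,0,-0.376],0.45],[[-491.4,-524.1,20],[0,0,-0.376],0.45],[[-491.4,-524.1,20],[0,0,-0.376],0.45],[[-491.4,-524.1,20],[0,0,-0.376],0.45],[[-491.4,-524.1,20],[0,0,-0.376],0.45],[[-491.4,-524.1,60],[0,0,-0.376],0.45],[[-491.4,-524.1,95],[0,0,-0.376],0.45],[[-491.4,-524.1,95],[0,0,-0.376],0.45],[[-491.4,-524.1,95],[0,0,-0.376],0.45]]'
python3 - <<'E'
from h import *
go(.4786,-.1216,.046,3.167)
E
```

```text
time_s: 1.77
eef_pos: [0.4761, -0.1221, 0.1457]
eef_rot: [-0.004, -0.011, 1.0, 0.001]
wrist_force: [-1.5, -0.1, 0.3]
opening: 0.449
t 1.77 p [ 476.1 -122.1  145.7] yaw -3.1191 z [-0.0082  0.0023 -1.    ] F [-1.5 -0.1  0.3] M [0.06 0.03 0.  ] op 0.449 q [-0.49  0.12  1.9  -0.    1.14 -2.08]
shift [-3.4  0.2 99.7] turn [ 0.0025 -0.0082 -0.003 ]
```

```bash
python3 -m jog '[[[-3,0,30],[0.0025,-0.008,-0.003],0.45],[[-3,0,60],[0.0025,-0.008,-0.003],0.45],[[-3,0,75],[0.0025,-0.008,-0.003],0.45],[[-3,0,75],[0.0025,-0.008,-0.003],0.45],[[-3,0,75],[0.0025,-0.008,-0.003],0.45]]'
python3 - <<'E'
from h import *
go(.4786,-.1216,.046,3.167)
p,d=snap('top','t1'); crop(p,270,240,390,340,6,'t1c')
p,d=snap('side','s1'); crop(p,200,200,400,350,4,'s1c')
E
```

```text
time_s: 2.18
eef_pos: [0.4784, -0.1211, 0.0712]
eef_rot: [-0.0, -0.013, 1.0, 0.0]
wrist_force: [0.2, 0.5, 0.3]
opening: 0.448
t 2.18 p [ 478.4 -121.1   71.2] yaw -3.1153 z [-9.e-04  5.e-04 -1.e+00] F [0.2 0.5 0.3] M [-0.    0.05  0.02] op 0.448 q [-0.49  0.24  1.93  0.    0.97 -2.09]
shift [-0.2 -0.5 25.2] turn [ 0.0005 -0.0009  0.0008]
```

View pics/t1c.png

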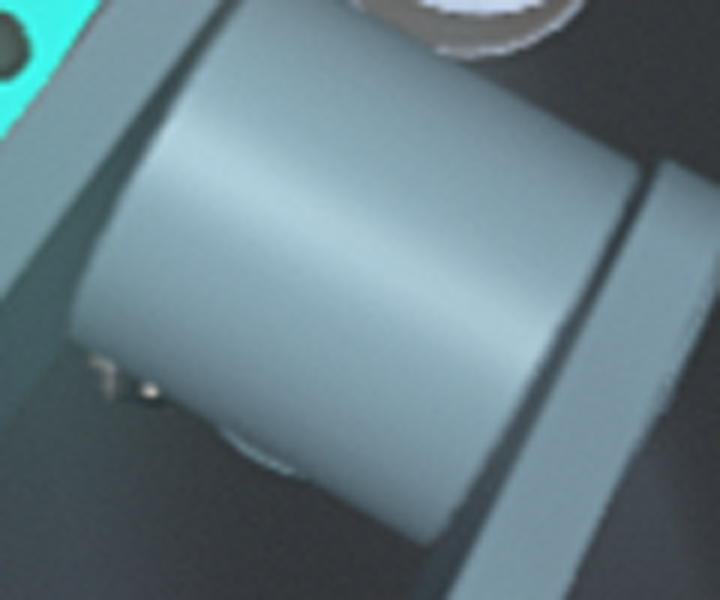

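View pics/s1c.png

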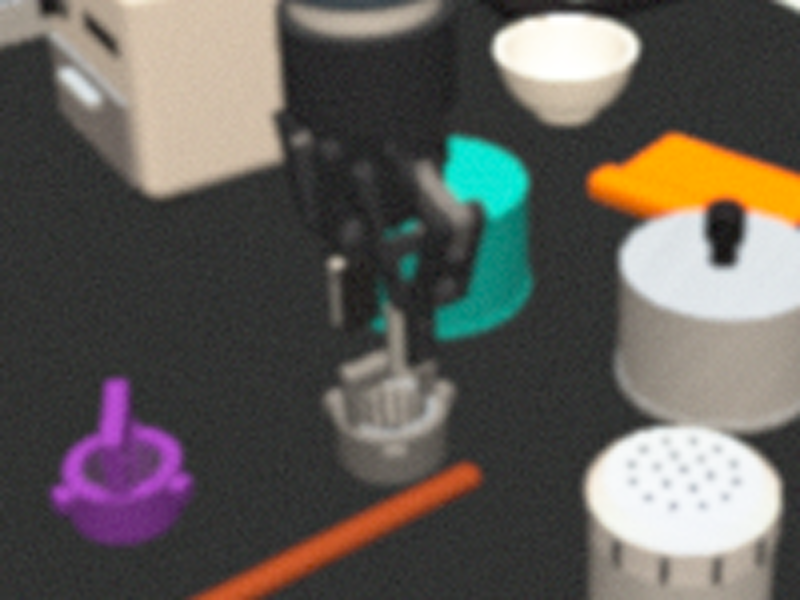

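The side crop shows the open pads either side of the bar (bar at (385,370), pads at (340,290) and (400,340)). The top view is blocked by the arm. I'll descend and close.

```bash
python3 -m jog '[[[0,-0.5,13],[0,0,0],0.45],[[0,-0.5,25],[0,0,0],0.45],[[0,-0.5,25],[0,0,0],0.45],[[0,-0.5,25],[0,0,0],0.3],[[0,-0.5,25],[0,0,0],0.2],[[0,-0.5,25],[0,0,0],0.1],[[0,-0.5,25],[0,0,0],0],[[0,-0.5,25],[0,0,0],0],[[0,-0.5,25],[0,0,0],0],[[0,-0.5,25],[0,0,0],0]]'
python3 - <<'E'
from h import *
st()
E
```

```text
time_s: 3.12
eef_pos: [0.4808, -0.1232, 0.049]
eef_rot: [0.002, -0.013, 1.0, -0.001]
wrist_force: [-0.7, 0.3, 7.6]
opening: 0.103
t 3.12 p [ 480.8 -123.2   49. ] yaw -3.1154 z [ 0.0045 -0.0025 -1.    ] F [-0.7  0.3  7.6] M [ 0.05  0.19 -0.03] op 0.103 q [-0.49  0.29  1.94 -0.    0.91 -2.09]
```

```bash
python3 -m jog '[[[0,0,-10],[0,0,0],0],[[0,0,-30],[0,0,0],0],[[0,0,-60],[0,0,0],0],[[0,0,-100],[0,0,0],0],[[0,0,-140],[0,0,0],0],[[0,0,-180],[0,0,0],0],[[0,0,-205],[0,0,0],0],[[0,0,-205],[0,0,0],0],[[0,0,-205],[0,0,0],0]]'
python3 - <<'E'
from h import *
go(.566,.2169,.25,2.19)
p,d=snap('side','s2'); crop(p,200,50,420,230,3.5,'s2c')
E
```

```text
time_s: 3.87
eef_pos: [0.4806, -0.1229, 0.2562]
eef_rot: [0.004, -0.013, 1.0, -0.002]
wrist_force: [-0.5, 0.6, -2.5]
opening: 0.099
t 3.87 p [ 480.6 -122.9  256.2] yaw -3.1153 z [ 0.0083 -0.0045 -1.    ] F [-0.5  0.6 -2.5] M [ 0.   -0.03 -0.05] op 0.099 q [-0.49 -0.01  1.79 -0.    1.35 -2.09]
shift [-94.2 337.5   5.4] turn [-3.000e-04  9.900e-03  9.778e-01]
```

View pics/s2c.png

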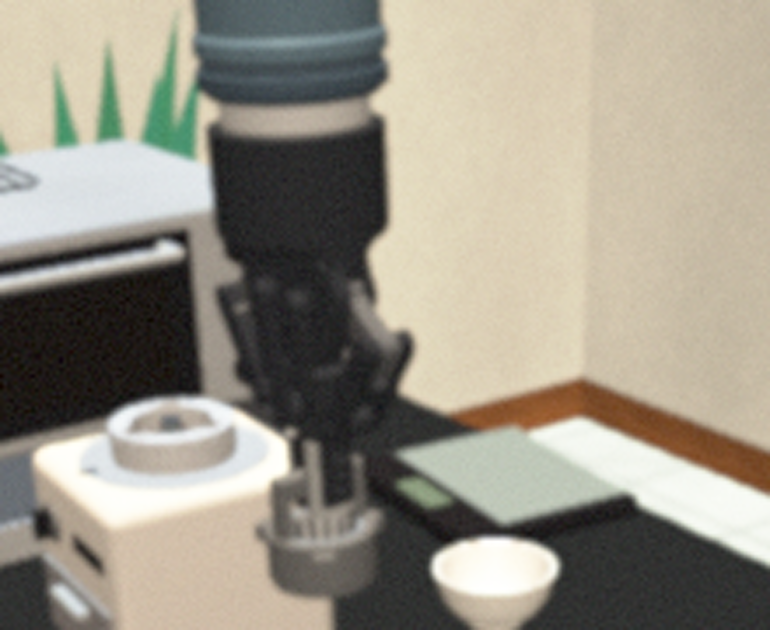

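```bash
python3 -m jog '[[[-94,337,0],[0,0.01,0.978],0],[[-94,337,0],[0,0.01,0.978],0],[[-94,337,0],[0,0.01,0.978],0],[[-94,337,0],[0,0.01,0.978],0],[[-94,337,0],[0,0.01,0.978],0],[[-94,337,0],[0,0.01,0.978],0],[[-94,337,0],[0,0.01,0.978],0],[[-94,337,0],[0,0.01,0.978],0],[[-94,337,0],[0,0.01,0.978],0],[[-94,337,0],[0,0.01,0.978],0],[[-94,337,0],[0,0.01,0.978],0],[[-94,337,0],[0,0.01,0.978],0],[[-94,337,0],[0,0.01,0.978],0]]'
python3 - <<'E'
from h import *
go(.566,.2169,.23,2.19)
p,d=snap('top','t3'); crop(p,70,150,230,290,5,'t3c')
p,d=snap('side','s3'); crop(p,170,80,330,220,5,'s3c')
E
```

```text
time_s: 5.0
eef_pos: [0.5638, 0.2158, 0.2519]
eef_rot: [-0.003, 0.458, 0.889, -0.001]
wrist_force: [0.3, 0.3, -1.5]
opening: 0.103
t 5.0 p [563.8 215.8 251.9] yaw 2.19 z [-6.9e-03  5.0e-04 -1.0e+00] F [ 0.3  0.3 -1.5] M [-0.01  0.02 -0.  ] op 0.103 q [ 0.17  0.24  1.52  0.    1.39 -0.45]
shift [-0.5  2.6 21.9] turn [-0.0054 -0.0045 -0.    ]
```

View pics/t3c.png

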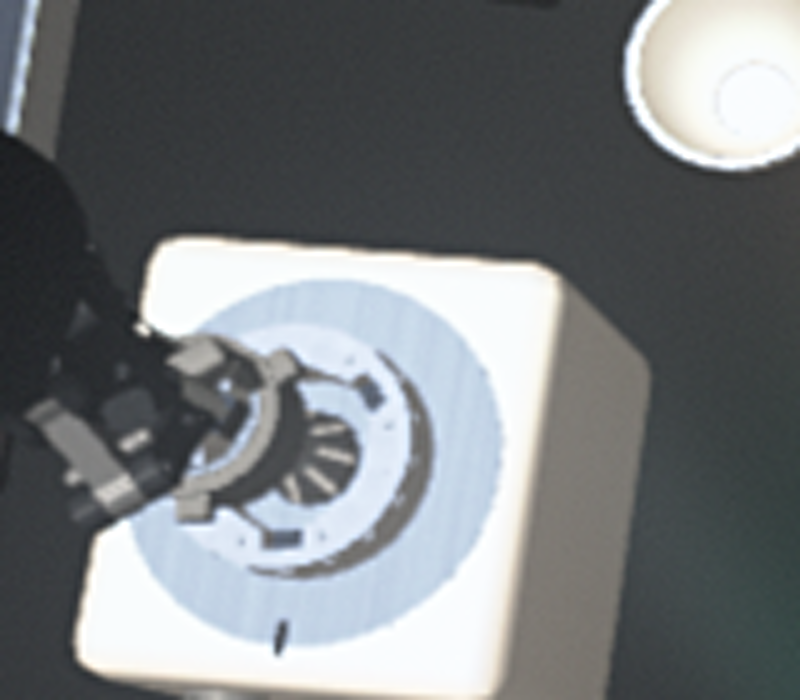

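View pics/s3c.png

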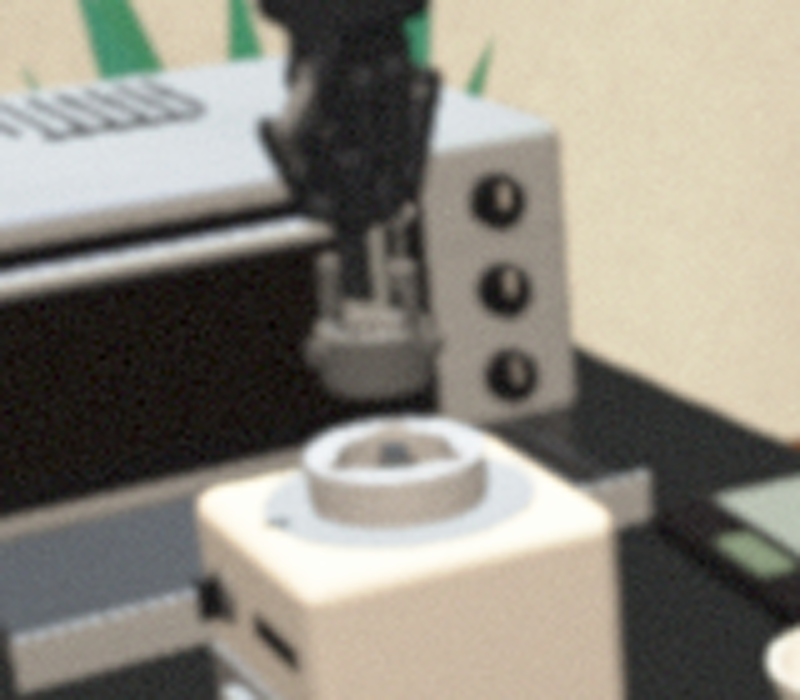

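Run:
```python
from h import *
p,d=load('top'[0:1]+'3')
a=ortho('top',p,.566,.2169,.229,.05,7000,'o4')
C=cloud('top',d)
m=(np.hypot(C[...,0]-.566,C[...,1]-.2169)<.045)&(C[...,2]>.2)&(C[...,2]<.235)
v,u=np.nonzero(m)
print(np.histogram(C[m][:,2],bins=np.arange(.2,.236,.003)))
```

```text
(array([  0,   2,  28,  22,  25,  26,  30,  35,  65, 175,  70]), array([0.2  , 0.203, 0.206, 0.209, 0.212, 0.215, 0.218, 0.221, 0.224,
       0.227, 0.23 , 0.233]))
```

View pics/o4.png

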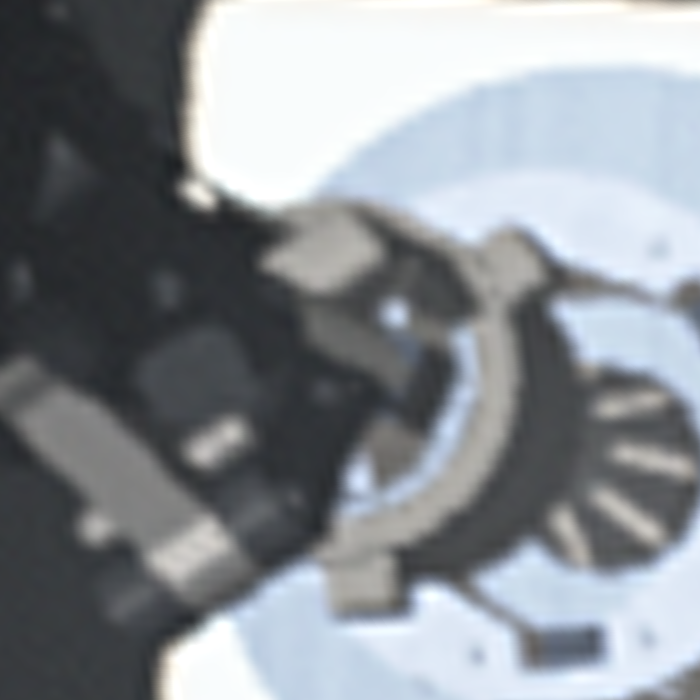

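Run:
```python
from h import *
from scipy.optimize import least_squares
p,d=load('t3')
cx,cy=.5631,.2183
a=ortho('top',p,cx,cy,.229,.05,7000,'o5')
im=a.copy(); g0=cv2.GaussianBlur(a.astype(np.float32).sum(2),(0,0),3)
for _ in range(3):
  P=[]
  for t in np.arange(-3.0,-.1,.04):
    if abs(t+.955)<.3 or abs(t+3.05)<.3: continue
    r=np.arange(.023,.030,.00015); X=(350-r*7000*np.cos(t)-(cx-.5631)*7000).astype(np.float32)[None];Y=(350-r*7000*np.sin(t)-(cy-.2183)*7000).astype(np.float32)[None]
    g=np.gradient(cv2.remap(g0,Y,X,1)[0]); k=abs(g).argmax()
    if 3<k<len(r)-3: P.append((cx+r[k]*np.cos(t),cy+r[k]*np.sin(t)))
  P=np.array(P)
  f=least_squares(lambda q:np.hypot(P[:,0]-q[0],P[:,1]-q[1])-.0261,[cx,cy],loss='soft_l1',f_scale=.0005)
  cx,cy=f.x; print(cx,cy,len(P),np.median(abs(f.fun)))
for x,y in P: cv2.circle(im,(int(350-(y-.2183)*7000),int(350-(x-.5631)*7000)),3,(255,0,0),-1)
cv2.imwrite('pics/o5.png',im[:,:,::-1])
```

```text
0.5619663377188108 0.2193595357775992 47 0.0002360992572371899
0.5617744858244789 0.21944969112220472 46 0.0003318741732795862
0.5617280018047076 0.2195164075736278 46 0.000395574063594608
```

View pics/o5.png

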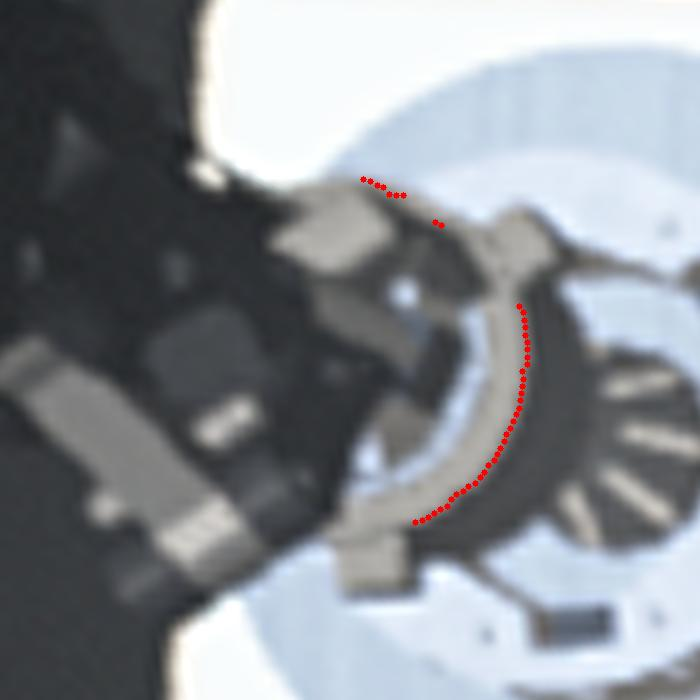

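Run:
```python
from h import *
from scipy.optimize import least_squares
p,d=load('t3')
a=ortho('top',p,.5631,.2183,.229,.05,7000,'o5')
g0=cv2.GaussianBlur(a.astype(np.float32).sum(2),(0,0),3)
for R0 in(.026,.0263):
 cx,cy=.562,.2185
 for _ in range(6):
  P=[]
  for t in np.arange(-2.6,-1.3,.03):
    r=np.arange(.023,.030,.00015); X=(350-r*7000*np.cos(t)-(cx-.5631)*7000).astype(np.float32)[None];Y=(350-r*7000*np.sin(t)-(cy-.2183)*7000).astype(np.float32)[None]
    g=np.gradient(cv2.remap(g0,Y,X,1)[0]); k=abs(g).argmax()
    if 3<k<len(r)-3: P.append((cx+r[k]*np.cos(t),cy+r[k]*np.sin(t)))
  P=np.array(P)
  f=least_squares(lambda q:np.hypot(P[:,0]-q[0],P[:,1]-q[1])-R0,[cx,cy],loss='soft_l1',f_scale=.0005)
  cx,cy=f.x
 print(R0,cx,cy,len(P),np.median(abs(f.fun)))
C=cloud('top',d); 
for q in((525,243),(378,570),(500,400)):
    X=.5631+(350-q[1])/7000; Y=.2183+(350-q[0])/7000
    c=get_calibration('top');T=np.linalg.inv(np.array(c['world_from_camera']));Q=T[:3,:3]@[X,Y,.229]+T[:3,3]
    u,v=c['fx']*Q[0]/Q[2]+c['cx'],c['fy']*Q[1]/Q[2]+c['cy']; print(q,u,v,C[int(round(v)),int(round(u))])
```

```text
0.026 0.5626002824634275 0.21899198695321972 44 0.00011559776202745356
0.0263 0.5627154753968424 0.21927859629717475 44 0.00012547589722949372
(525, 243) 126.16439854673524 222.4765251605786 [0.57974785 0.19476165 0.22658834]
(378, 570) 108.52372311335304 251.51221799413315 [0.53102244 0.2136974  0.22852989]
(500, 400) 121.97061533390792 236.44679810275272 [0.55665301 0.19689606 0.22905017]
```

```bash
python3 - <<'E'
from h import *
go(.5672,.2136,.2255,2.185)
E
python3 -m jog '[[[-3.5,2,10],[-0.005,-0.0045,0.005],0],[[-3.5,2,20],[-0.005,-0.0045,0.005],0],[[-3.5,2,26],[-0.005,-0.0045,0.005],0],[[-3.5,2,26],[-0.005,-0.0045,0.005],0],[[-3.5,2,26],[-0.005,-0.0045,0.005],0],[[-3.5,2,26],[-0.005,-0.0045,0.005],0]]'
python3 - <<'E'
from h import *
go(.5672,.2136,.195,2.185)
E
```

```text
t 5.1 p [564.4 215.4 252.9] yaw 2.1885 z [-0.0052  0.0011 -1.    ] F [-0.3 -0.4 -1.6] M [-0.08 -0.02 -0.02] op 0.1 q [ 0.17  0.24  1.52  0.    1.39 -0.45]
shift [-3.2  1.4 27.4] turn [-0.0036 -0.0039  0.0035]
time_s: 5.6
eef_pos: [0.568, 0.2137, 0.2269]
eef_rot: [0.001, 0.461, 0.887, 0.001]
wrist_force: [0.5, 0.2, -1.3]
opening: 0.101
t 5.6 p [568.  213.7 226.9] yaw 2.1833 z [ 1.5e-03  4.0e-04 -1.0e+00] F [ 0.5  0.2 -1.3] M [-0.02  0.01 -0.01] op 0.101 q [ 0.16  0.27  1.54  0.    1.33 -0.45]
shift [ 0.4 -0.7 31.9] turn [ 0.0015  0.0006 -0.0017]
```

Run:
```python
from h import *
p,d=snap('top','t4'); crop(p,80,190,180,280,7,'t4c')
p,d=snap('side','s4'); crop(p,200,100,310,220,6,'s4c')
```

```text
(no output)
```

View pics/t4c.png

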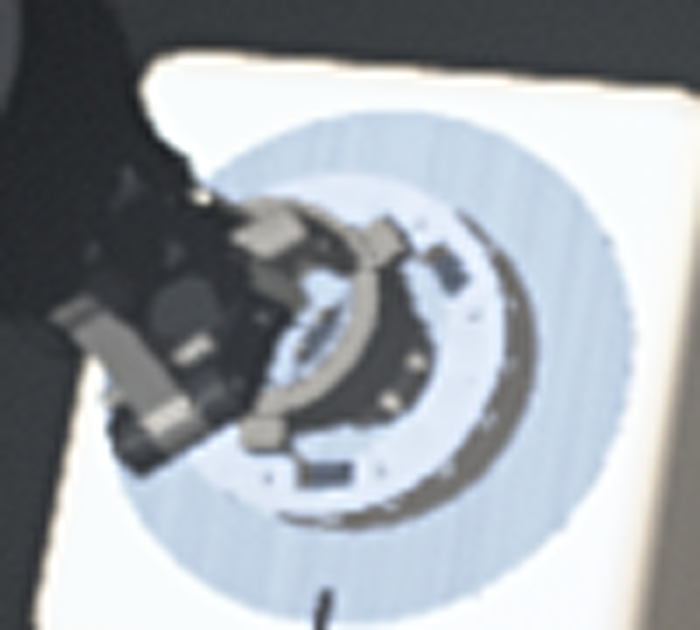

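View pics/s4c.png

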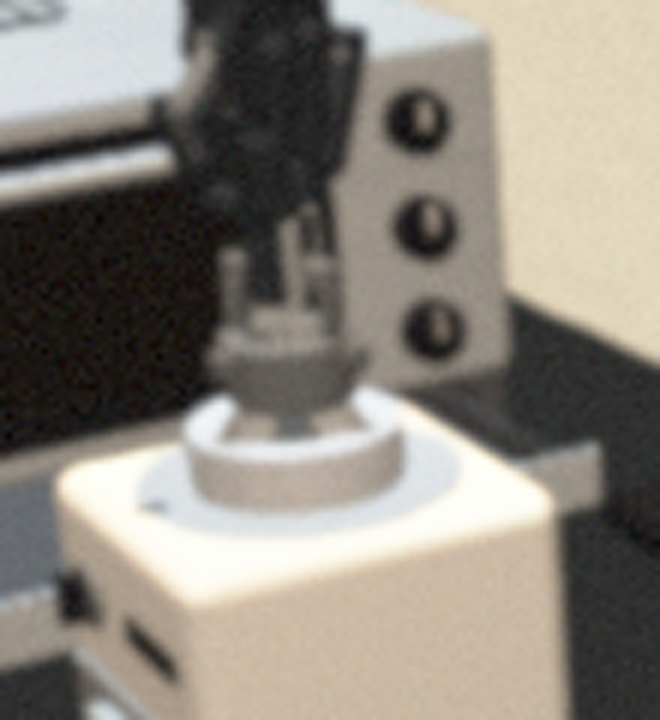

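```bash
python3 -m jog '[[[0,-0.5,4],[0,0,0],0],[[0,-0.5,8],[0,0,0],0],[[0,-0.5,12],[0,0,0],0],[[0,-0.5,16],[0,0,0],0],[[0,-0.5,19],[0,0,0],0],[[0,-0.5,19],[0,0,0],0],[[0,-0.5,19],[0,0,0],0]]'
python3 - <<'E'
from h import *
go(.5672,.2136,.195,2.185)
E
```

```text
time_s: 6.28
eef_pos: [0.5676, 0.2135, 0.208]
eef_rot: [0.001, 0.461, 0.887, 0.001]
wrist_force: [0.1, -0.2, -1.1]
opening: 0.104
t 6.28 p [567.6 213.5 208. ] yaw 2.1836 z [ 1.7e-03  3.0e-04 -1.0e+00] F [ 0.1 -0.2 -1.1] M [-0.02 -0.04 -0.02] op 0.104 q [ 0.16  0.28  1.56  0.    1.3  -0.45]
shift [ 0.3 -0.3 13. ] turn [ 0.0015  0.0007 -0.0014]
```

```bash
python3 -m jog '[[[0,0,2],[0,0,0],0],[[0,0,4],[0,0,0],0],[[0,0,6],[0,0,0],0],[[0,0,8],[0,0,0],0],[[0,0,8],[0,0,0],0]]'
python3 - <<'E'
from h import *
st()
E
```

```text
time_s: 6.7
eef_pos: [0.5673, 0.2135, 0.1994]
eef_rot: [0.0, 0.461, 0.887, 0.0]
wrist_force: [0.4, -0.2, -1.5]
opening: 0.106
t 6.7 p [567.3 213.5 199.4] yaw 2.1836 z [ 8.e-04  2.e-04 -1.e+00] F [ 0.4 -0.2 -1.5] M [-0.01  0.01 -0.02] op 0.106 q [ 0.16  0.29  1.57  0.    1.28 -0.45]
```

Already below the 204 mm lug-contact height with no force, so the lugs are entering the slots.

```bash
python3 -m jog '[[[0,0,1],[0,0,0],0],[[0,0,2],[0,0,0],0],[[0,0,3],[0,0,0],0],[[0,0,3],[0,0,0],0],[[0,0,3],[0,0,0],0]]'
python3 - <<'E'
from h import *
st()
E
```

```text
time_s: 7.12
eef_pos: [0.5673, 0.2135, 0.1964]
eef_rot: [0.0, 0.461, 0.887, 0.0]
wrist_force: [0.1, 0.0, -1.3]
opening: 0.104
t 7.12 p [567.3 213.5 196.4] yaw 2.1836 z [ 8.e-04  2.e-04 -1.e+00] F [ 0.1  0.  -1.3] M [ 0.    0.01 -0.01] op 0.104 q [ 0.16  0.29  1.57  0.    1.27 -0.45]
```

```bash
python3 -m jog '[[[0,0,1],[0,0,0],0],[[0,0,1],[0,0,0],0],[[0,0,1],[0,0,0],0.18],[[0,0,1],[0,0,0],0.3],[[0,0,1],[0,0,0],0.4],[[0,0,1],[0,0,0],0.4],[[0,0,1],[0,0,0],0.4]]'
python3 - <<'E'
from h import *
st()
E
python3 -m jog '[[[0,0,-10],[0,0,0],0.4],[[0,0,-30],[0,0,0],0.4],[[0,0,-60],[0,0,0],0.4],[[0,0,-100],[0,0,0],0.4],[[0,0,-130],[0,0,0],0.4],[[0,-40,-130],[0,0,0],0.4],[[20,-80,-130],[0,0,0],0.4],[[40,-120,-130],[0,0,0],0.4],[[60,-160,-130],[0,0,0],0.4],[[60,-200,-130],[0,0,0],0.4]]'
python3 - <<'E'
from h import *
st()
p,d=snap('top','t5'); crop(p,85,190,205,305,5,'t5c')
p,d=snap('side','s5'); crop(p,200,120,310,240,6,'s5c')
E
```

```text
time_s: 7.7
eef_pos: [0.5674, 0.2135, 0.1955]
eef_rot: [0.0, 0.461, 0.887, 0.0]
wrist_force: [0.1, -0.1, 0.2]
opening: 0.397
t 7.7 p [567.4 213.5 195.5] yaw 2.1836 z [ 1.1e-03  2.0e-04 -1.0e+00] F [ 0.1 -0.1  0.2] M [ 0.02 -0.01 -0.02] op 0.397 q [ 0.16  0.29  1.57  0.    1.27 -0.45]
time_s: 8.53
eef_pos: [0.3727, 0.1517, 0.3258]
eef_rot: [0.0, 0.46, 0.888, 0.001]
wrist_force: [0.5, -1.3, 2.0]
opening: 0.4
t 8.53 p [372.7 151.7 325.8] yaw 2.1855 z [ 0.0017  0.0012 -1.    ] F [ 0.5 -1.3  2. ] M [-0.06  0.03  0.  ] op 0.4 q [ 0.09 -0.29  1.9   0.    1.54 -0.53]
```

View pics/t5c.png

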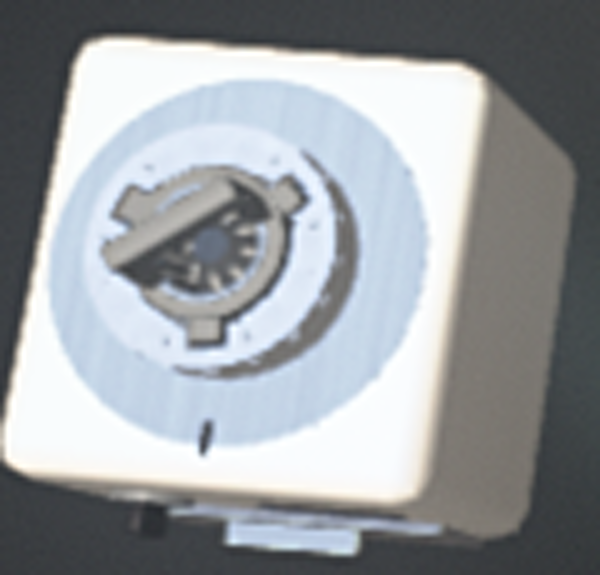

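View pics/s5c.png

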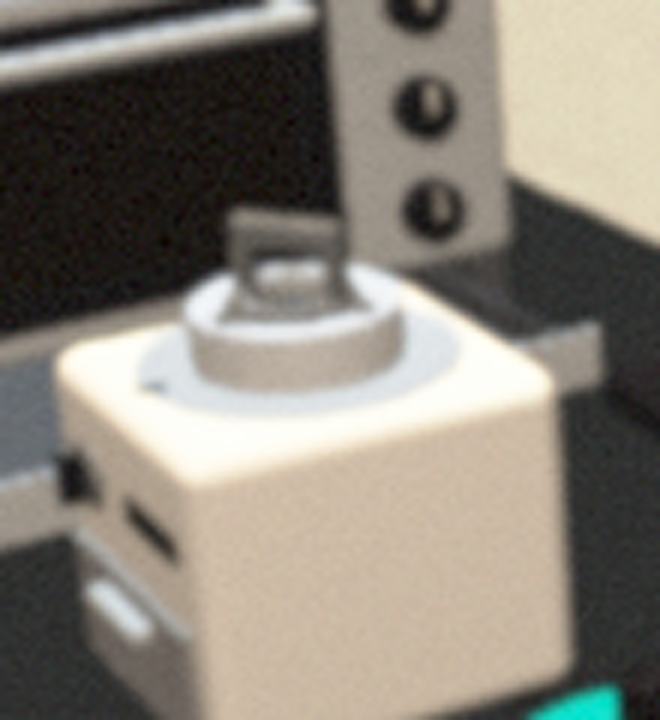

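All three lugs fill the slots in the top crop ((133,205), (290,192), (207,330)), and the bridge stands level in the side view. I'll check its height numerically and plan the cover grasp.

Run:
```python
from h import *
p,d=load('t5'); C=cloud('top',d)
m=(np.hypot(C[...,0]-.566,C[...,1]-.2169)<.035)&(C[...,2]>.185)&(C[...,2]<.22)
q=C[m];print(len(q),np.percentile(q[:,2],[10,50,75,90]).round(4))
A=np.c_[q[:,:2]-q[:,:2].mean(0),np.ones(len(q))]; s=q[:,2]>np.median(q[:,2])-.003
print('plane',np.linalg.lstsq(A[s],q[s,2],rcond=None)[0].round(4))
m=(np.hypot(C[...,0]-.566,C[...,1]-.2169)<.026)&(C[...,2]>.160)&(C[...,2]<.182);q=C[m]
print('ring top (want .172)',len(q),np.median(q[:,2])); p2,d2=load('top0')
go(.6456,-.1655,.15,2.185)
```

```text
263 [0.1925 0.2015 0.2027 0.2036]
plane [0.1227 0.093  0.2019]
ring top (want .172) 427 0.1715909257478362
t 8.63 p [370.2 150.  325.9] yaw 2.1841 z [ 1.8e-03 -4.0e-04 -1.0e+00] F [0.4 0.8 0.1] M [-0.03  0.02 -0.01] op 0.402 q [ 0.09 -0.3   1.9  -0.    1.54 -0.53]
shift [-416.2   43.4  176.5] turn [ 0.0013  0.0013 -0.0009]
```

```bash
python3 -m jog '[[[-416,43.5,100],[0,0,0],0.5],[[-416,43.5,100],[0,0,0],0.5],[[-416,43.5,100],[0,0,0],0.5],[[-416,43.5,100],[0,0,0],0.5],[[-416,43.5,100],[0,0,0],0.5],[[-416,43.5,100],[0,0,0],0.5],[[-416,43.5,100],[0,0,0],0.5],[[-416,43.5,100],[0,0,0],0.5],[[-416,43.5,100],[0,0,0],0.5],[[-416,43.5,100],[0,0,0],0.5],[[-416,43.5,100],[0,0,0],0.5],[[-416,43.5,140],[0,0,0],0.5],[[-416,43.5,176],[0,0,0],0.5],[[-416,43.5,176],[0,0,0],0.5],[[-416,43.5,176],[0,0,0],0.5],[[-416,43.5,176],[0,0,0],0.5]]'
python3 - <<'E'
from h import *
go(.6456,-.1655,.084,2.185)
p,d=snap('side','s6'); crop(p,300,180,450,320,5,'s6c')
E
```

```text
time_s: 9.97
eef_pos: [0.6467, -0.1654, 0.1529]
eef_rot: [0.002, 0.461, 0.888, 0.0]
wrist_force: [1.8, -0.4, 0.1]
opening: 0.504
t 9.97 p [ 646.7 -165.4  152.9] yaw 2.1845 z [ 0.0042 -0.0014 -1.    ] F [ 1.8 -0.4  0.1] M [-0.03  0.01  0.02] op 0.504 q [-0.43  0.46  1.44  0.    1.24 -1.04]
shift [ 0.8 -1.1 68.9] turn [ 0.0026  0.0035 -0.0005]
```

View pics/s6c.png

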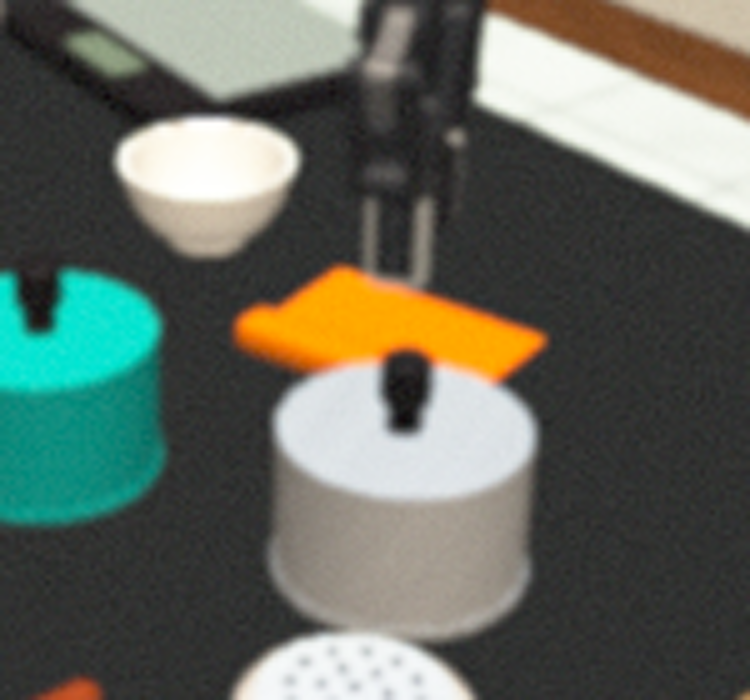

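The side crop shows the gripper directly above the steel cover's knob (405,390). I'll descend and grip.

```bash
python3 -m jog '[[[0.5,-1,25],[0.0025,0.0035,0],0.5],[[0.5,-1,45],[0.0025,0.0035,0],0.5],[[0.5,-1,60],[0.0025,0.0035,0],0.5],[[0.5,-1,67],[0.0025,0.0035,0],0.5],[[0.5,-1,67],[0.0025,0.0035,0],0.5],[[0.5,-1,67],[0.0025,0.0035,0],0.4],[[0.5,-1,67],[0.0025,0.0035,0],0.32],[[0.5,-1,67],[0.0025,0.0035,0],0.26],[[0.5,-1,67],[0.0025,0.0035,0],0.2],[[0.5,-1,67],[0.0025,0.0035,0],0.1],[[0.5,-1,67],[0.0025,0.0035,0],0],[[0.5,-1,67],[0.0025,0.0035,0],0],[[0.5,-1,67],[0.0025,0.0035,0],0]]'
python3 - <<'E'
from h import *
go(.566,.2169,.24)
E
```

```text
time_s: 11.1
eef_pos: [0.6472, -0.1668, 0.0886]
eef_rot: [0.002, 0.461, 0.888, -0.0]
wrist_force: [-4.1, -1.8, 6.3]
opening: 0.222
t 11.1 p [ 647.2 -166.8   88.6] yaw 2.1843 z [ 0.0037 -0.0022 -1.    ] F [-4.1 -1.8  6.3] M [-0.25  0.44  0.04] op 0.222 q [-0.43  0.54  1.46 -0.    1.13 -1.04]
shift [ 359.8  154.8 -152.6] turn [0.0017 0.004  0.    ]
```

```bash
python3 -m jog '[[[0,0,-10],[0,0,0],0],[[0,0,-30],[0,0,0],0],[[0,0,-60],[0,0,0],0],[[0,0,-95],[0,0,0],0],[[0,0,-130],[0,0,0],0],[[0,0,-165],[0,0,0],0],[[0,0,-200],[0,0,0],0],[[0,0,-240],[0,0,0],0],[[0,0,-240],[0,0,0],0],[[0,0,-240],[0,0,0],0]]'
python3 - <<'E'
from h import *
go(.5676,.2149,.32,2.185)
p,d=snap('side','s7'); crop(p,220,40,420,190,4,'s7c')
E
```

```text
time_s: 11.93
eef_pos: [0.6476, -0.1664, 0.333]
eef_rot: [0.006, 0.46, 0.888, 0.0]
wrist_force: [1.0, -0.3, -3.7]
opening: 0.225
t 11.93 p [ 647.6 -166.4  333. ] yaw 2.1846 z [ 0.0105 -0.0049 -0.9999] F [ 1.  -0.3 -3.7] M [-0.02  0.02 -0.01] op 0.225 q [-0.43  0.33  1.25 -0.    1.55 -1.04]
shift [357.9 154.2  10.3] turn [ 0.0058  0.0101 -0.0004]
```

View pics/s7c.png

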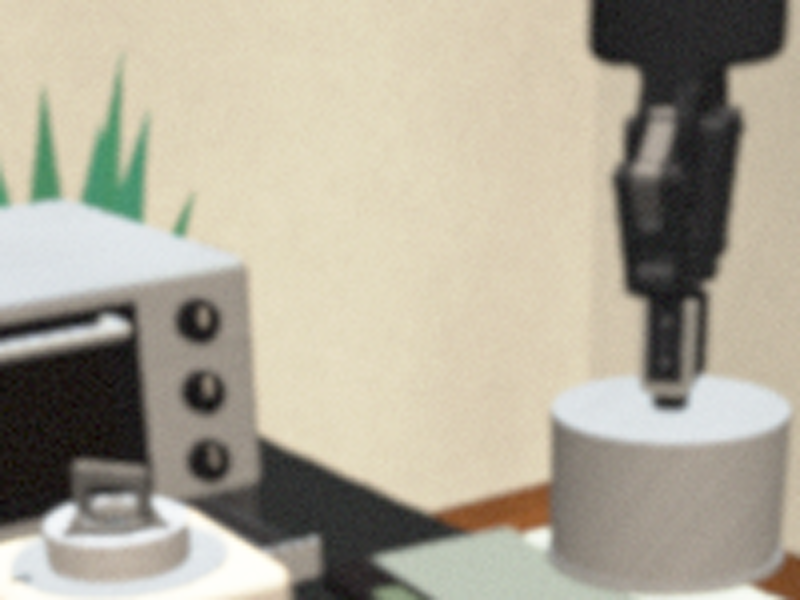

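The cover is held level. I'll carry it over.

```bash
python3 -m jog '[[[15,6,0],[0,0,0],0],[[40,17,0],[0,0,0],0],[[70,30,0],[0,0,0],0],[[100,43,0],[0,0,0],0],[[130,56,0],[0,0,0],0],[[160,69,0],[0,0,0],0],[[190,82,2],[0.005,0.01,0],0],[[220,95,4],[0.005,0.01,0],0],[[250,108,6],[0.005,0.01,0],0],[[280,121,8],[0.005,0.01,0],0],[[310,134,10],[0.005,0.01,0],0],[[335,144,10],[0.005,0.01,0],0],[[350,151,10],[0.005,0.01,0],0],[[358,154,10],[0.005,0.01,0],0],[[358,154,10],[0.005,0.01,0],0],[[358,154,10],[0.005,0.01,0],0],[[358,154,10],[0.005,0.01,0],0]]'
python3 - <<'E'
from h import *
go(.5676,.2149,.32,2.185)
p,d=snap('top','t8'); crop(p,60,130,220,270,5,'t8c')
p,d=snap('side','s8'); crop(p,170,60,330,220,4,'s8c')
E
```

```text
time_s: 13.4
eef_pos: [0.5662, 0.2142, 0.3174]
eef_rot: [-0.003, 0.461, 0.887, -0.0]
wrist_force: [-0.3, -0.6, -1.4]
opening: 0.219
t 13.4 p [566.2 214.2 317.4] yaw 2.1836 z [-0.0055  0.0018 -1.    ] F [-0.3 -0.6 -1.4] M [ 0.02 -0.01  0.02] op 0.219 q [ 0.16  0.2   1.44  0.    1.51 -0.45]
shift [-0.2  1.5 -2.6] turn [-0.0034 -0.0047 -0.0014]
```

View pics/t8c.png

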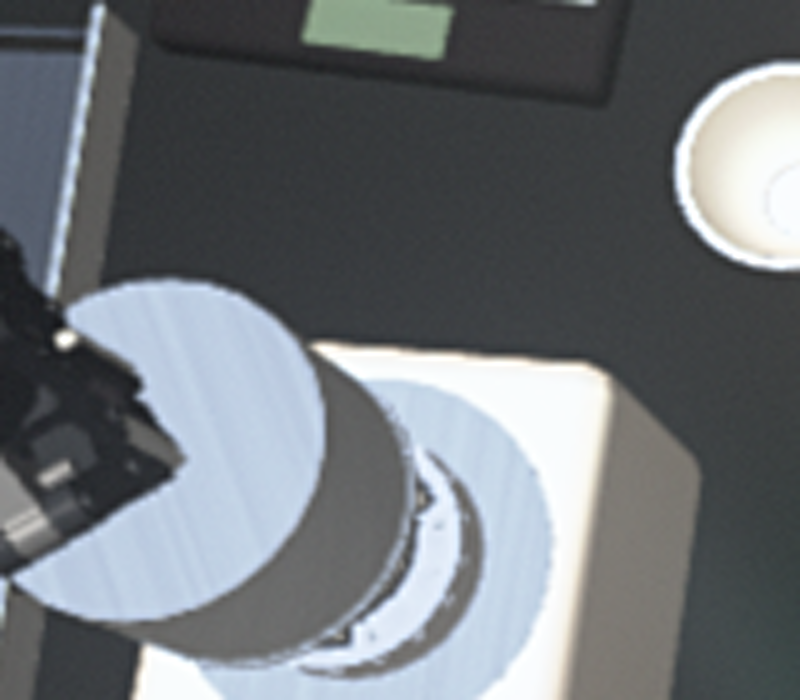

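View pics/s8c.png

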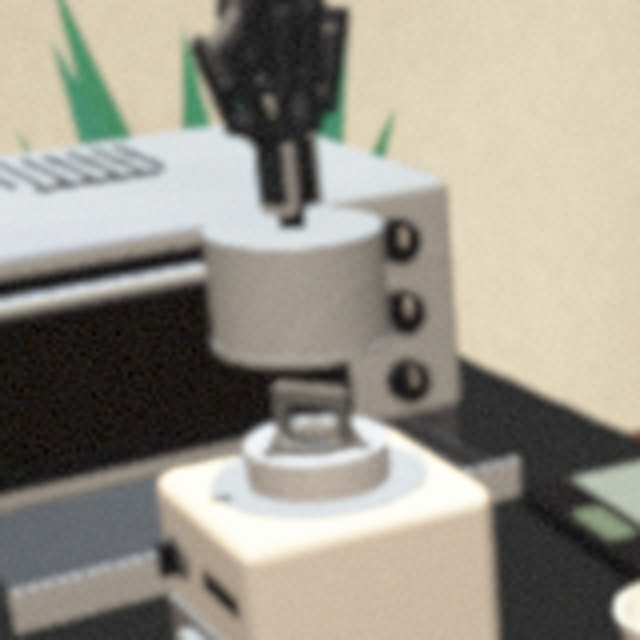

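Run:
```python
from h import *
from scipy.optimize import least_squares
p,d=load('t8'); C=cloud('top',d)
q=C[(abs(C[...,0]-.566)<.06)&(abs(C[...,1]-.217)<.06)&(C[...,2]>.28)&(C[...,2]<.3)];z=np.median(q[:,2]);print('lid z',z)
x0,y0=.566,.217
a=ortho('top',p,x0,y0,z,.07,4500,'o8')
g0=cv2.GaussianBlur(a.astype(np.float32).sum(2),(0,0),3)
cx,cy=x0,y0
for _ in range(5):
  P=[]
  for t in np.arange(-3.3,1.0,.04):
    r=np.arange(.046,.054,.0002); X=(315-(cx-x0+r*np.cos(t))*4500).astype(np.float32)[None];Y=(315-(cy-y0+r*np.sin(t))*4500).astype(np.float32)[None]
    g=np.gradient(cv2.remap(g0,Y,X,1)[0]); k=abs(g).argmax()
    if 2<k<len(r)-3: P.append((cx+r[k]*np.cos(t),cy+r[k]*np.sin(t)))
  P=np.array(P); f=least_squares(lambda q:np.hypot(P[:,0]-q[0],P[:,1]-q[1])-.0499,[cx,cy],loss='soft_l1',f_scale=.0005); cx,cy=f.x
print(cx,cy,len(P),np.median(abs(f.fun)))
go(.5676,.2149,.2336,2.185)
```

```text
lid z 0.2945765209050327
0.565278634714644 0.21651598946738193 100 0.0003020562514920999
t 13.5 p [566.5 214.  317.9] yaw 2.1828 z [-0.0047  0.0022 -1.    ] F [ 0.1  0.3 -2.6] M [-0.03 -0.05  0.04] op 0.217 q [ 0.16  0.2   1.44  0.    1.51 -0.45]
shift [-0.3  1.6 84.3] turn [-0.0026 -0.0045 -0.0022]
```

Cover centre (565.3,216.5) vs collar (566,216.9): within 1 mm. I'll lower it.

```bash
python3 -m jog '[[[0,0.8,8],[-0.0026,-0.0045,0],0],[[0,0.8,18],[-0.0026,-0.0045,0],0],[[0,0.8,28],[-0.0026,-0.0045,0],0],[[0,0.8,38],[-0.0026,-0.0045,0],0],[[0,0.8,48],[-0.0026,-0.0045,0],0],[[0,0.8,56],[-0.0026,-0.0045,0],0],[[0,0.8,62],[-0.0026,-0.0045,0],0],[[0,0.8,62],[-0.0026,-0.0045,0],0],[[0,0.8,62],[-0.0026,-0.0045,0],0]]'
python3 - <<'E'
from h import *
go(.5672,.2145,.2336,2.185)
E
```

```text
time_s: 14.25
eef_pos: [0.5668, 0.2146, 0.2555]
eef_rot: [-0.0, 0.461, 0.887, -0.0]
wrist_force: [0.2, 0.0, -1.3]
opening: 0.22
t 14.25 p [566.8 214.6 255.5] yaw 2.1829 z [-7.e-04 -1.e-04 -1.e+00] F [ 0.2  0.  -1.3] M [ 0.01 -0.01  0.02] op 0.22 q [ 0.17  0.24  1.51  0.    1.39 -0.45]
shift [-0.4  0.3 21.9] turn [-0.0006 -0.0004 -0.0021]
```

```bash
python3 -m jog '[[[0,0,4],[0,0,0],0],[[0,0,8],[0,0,0],0],[[0,0,12],[0,0,0],0],[[0,0,15],[0,0,0],0],[[0,0,17],[0,0,0],0],[[0,0,19],[0,0,0],0],[[0,0,19],[0,0,0],0],[[0,0,19],[0,0,0],0]]'
python3 - <<'E'
from h import *
st()
E
```

```text
time_s: 14.92
eef_pos: [0.5667, 0.2146, 0.2364]
eef_rot: [-0.0, 0.461, 0.887, -0.0]
wrist_force: [-0.1, -0.7, -0.8]
opening: 0.225
t 14.92 p [566.7 214.6 236.4] yaw 2.1829 z [-9.e-04 -1.e-04 -1.e+00] F [-0.1 -0.7 -0.8] M [-0.02  0.02 -0.05] op 0.225 q [ 0.17  0.26  1.53  0.    1.35 -0.45]
```

```bash
python3 -m jog '[[[0,0,0.7],[0,0,0],0],[[0,0,1.4],[0,0,0],0],[[0,0,1.4],[0,0,0],0],[[0,0,1.4],[0,0,0],0]]'
python3 - <<'E'
from h import *
st()
E
```

```text
time_s: 15.25
eef_pos: [0.5667, 0.2146, 0.2351]
eef_rot: [-0.0, 0.461, 0.887, -0.0]
wrist_force: [-0.1, -0.8, -1.9]
opening: 0.219
t 15.25 p [566.7 214.6 235.1] yaw 2.1829 z [-9.e-04 -1.e-04 -1.e+00] F [-0.1 -0.8 -1.9] M [ 0.   -0.08  0.06] op 0.219 q [ 0.17  0.26  1.54  0.    1.35 -0.45]
```

```bash
python3 -m jog '[[[0,0,0.6],[0,0,0],0],[[0,0,1.2],[0,0,0],0],[[0,0,1.8],[0,0,0],0],[[0,0,1.8],[0,0,0],0],[[0,0,1.8],[0,0,0],0]]'
python3 - <<'E'
from h import *
st()
E
```

```text
time_s: 15.67
eef_pos: [0.5668, 0.2146, 0.2338]
eef_rot: [-0.0, 0.461, 0.887, -0.0]
wrist_force: [-2.5, -0.3, 2.5]
opening: 0.22
t 15.67 p [566.8 214.6 233.8] yaw 2.183 z [-5.e-04 -1.e-04 -1.e+00] F [-2.5 -0.3  2.5] M [-0.1   0.41  0.01] op 0.22 q [ 0.17  0.26  1.54 -0.    1.35 -0.45]
```

Gentle contact (2.5 N) at 233.8 mm, against 233.6 predicted for the deck. I'll release and retreat.

```bash
python3 -m jog '[[[0,0,1.5],[0,0,0],0.27],[[0,0,1.5],[0,0,0],0.35],[[0,0,1.5],[0,0,0],0.45],[[0,0,1.5],[0,0,0],0.5],[[0,0,1.5],[0,0,0],0.5],[[0,0,-10],[0,0,0],0.5],[[0,0,-35],[0,0,0],0.5],[[0,0,-70],[0,0,0],0.5],[[0,0,-100],[0,0,0],0.5],[[0,-40,-110],[0,0,0],0.5],[[0,-80,-110],[0,0,0],0.5],[[20,-120,-110],[0,0,0],0.5],[[40,-160,-110],[0,0,0],0.5],[[60,-200,-110],[0,0,0],0.5],[[60,-200,-110],[0,0,0],0.5],[[60,-200,-110],[0,0,0],0.5]]'
python3 - <<'E'
from h import *
st()
p,d=snap('top','t9'); s,ds=snap('side','s9'); crop(s,170,60,330,240,4,'s9c')
C=cloud('top',d)
q=C[(abs(C[...,0]-.566)<.045)&(abs(C[...,1]-.217)<.045)&(C[...,2]>.2)&(C[...,2]<.222)]
q=q[np.hypot(q[:,0]-.566,q[:,1]-.217)>.018]
A=np.c_[q[:,:2]-q[:,:2].mean(0),np.ones(len(q))];print('lid (want .210)',q.mean(0),np.linalg.lstsq(A,q[:,2],rcond=None)[0].round(4))
E
```

```text
time_s: 17.0
eef_pos: [0.367, 0.1488, 0.3454]
eef_rot: [0.001, 0.461, 0.887, 0.001]
wrist_force: [0.1, -0.1, 0.8]
opening: 0.502
t 17.0 p [367.  148.8 345.4] yaw 2.1833 z [ 2.9e-03  2.0e-04 -1.0e+00] F [ 0.1 -0.1  0.8] M [ 0.06 -0.   -0.07] op 0.502 q [ 0.08 -0.32  1.88 -0.    1.58 -0.53]
lid (want .210) [0.5640197  0.21494676 0.2105318 ] [0.0046 0.0063 0.2105]
```

View pics/t9.png

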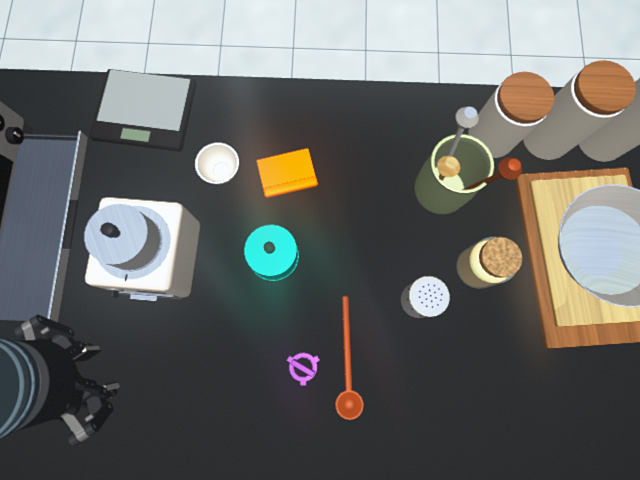

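View pics/s9c.png

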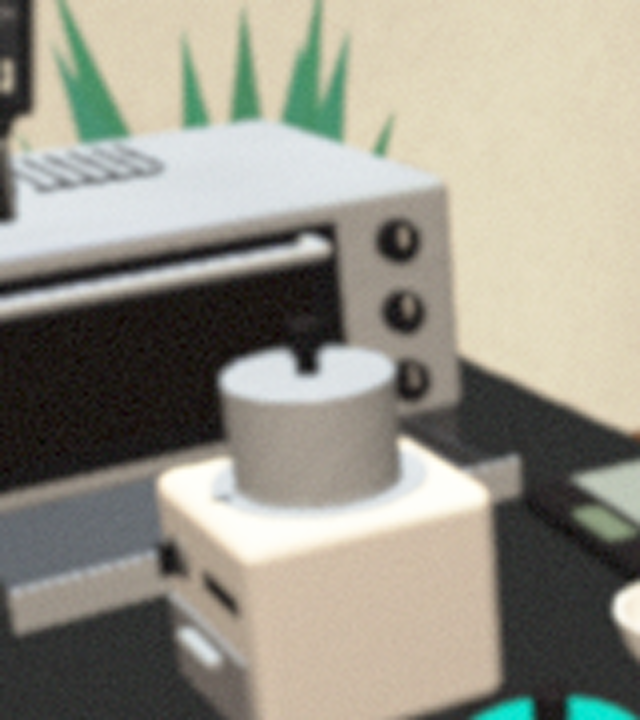

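The cover sits flat on the deck (lid at 210.5 mm against 210, level). In the top view everything else is where it was, and the gripper is clear at (80,390).

Run:
```python
from h import *
print(hand_in())
```

```text
the job is handed in; nothing more can be done
None
```

The mill is back together: the grey burr is home in the collar and the steel cover sits over it on the deck. I handed the job in at about 17 s.

- **Burr:** I turned it about -0.98 rad in the air to line its lugs up with the slots seen in the top camera. It dropped in without force, so no working round in the collar was needed. Before covering it, the handle's top measured about 202 mm, as expected, and the ring's top 171.6 mm against 172. All three lugs could be seen in their slots.
- **Cover:** It touched down at about 2.5 N, 0.2 mm from the predicted height. After release its top measured 210.5 mm against 210 and was level to about 0.006 rad.
- **Other things:** The last top picture shows the look-alikes and the other kitchen things where they were, with the gripper clear.
- **Disagreements:** The cameras and the arm's position reading differed by 1 to 3 mm. I aimed using positions measured in the top camera relative to each other. A rough tilt fit on the burr handle's bar was unreliable because of mixed edge points, so I judged level from the heights and the side view.

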